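Index the drive cradle by one bay

ROBOT

A 6-joint arm with a two-finger parallel gripper is mounted at the origin on the work surface. World frame = base frame: x ahead of the robot, y to its left, z up, the work surface at z = 0. Lengths are in mm, angles in rad, forces in N, time in s.
With the tool pointing down it reaches from about 350 to 775 mm from the base axis. Payload 7.3 kg.
Tool frame: the origin (TCP) lies at the very end of the fingers, on their centre line; the grasp point (between the pads) lies 19 mm behind it (bot.tcp_to_grasp is the distance from the TCP to the grasp point, in mm); z points along the fingers, y is the direction in which the jaws open and shut (so a half turn about z gives the same grasp; the last joint's range is limited). The gripper opens to 92 mm and grips with 3 to 60 N. Pads are 19 mm wide; open, the fingers measure 130 mm over their backs; the gripper's body (75 mm by 190 mm) begins 47 mm behind the grasp point.
Start: joints at [1.141, 0.342, 1.524, -0, 1.275, -0.146], TCP at [146.988, 504.023, 226.741] pointing down, gripper open.
Joint ranges: [-2.53, 2.53], [-0.77, 2.02], [0.04, 2.7], [-1, 4.14], [0.28, 2.66], [-3.11, 3.11]. Speed limits (rad/s): [2.57, 2.57, 3.14, 3.14, 3.14, 3.14].

INTERFACE

Orientations are given as [roll, pitch, yaw] about the fixed x, y, z axes, in that order (R = Rz(yaw) Ry(pitch) Rx(roll)).
In Python, from plant import bot gives the robot as it stands. The module is installed in compiled form; this text tells all that it offers.
- The arm moves only by the tool carry_out, never from a script. Its argument "motion" is a list of rows, each a list of 5 numbers: the closure, from 0 (fully open) to 1 (shut), then the shift along the tool's x, y, z in mm, then the turn about the tool's z in degrees. In form: [[claw, dx, dy, dz, spin], ...]. A call has 1 to 10 rows; each row is the pose to reach, as a shift and turn from the pose measured when the call began, along the tool's axes at that moment; what a row does not reach only later rows make up. A row lasts 1/8 s, in which the tool goes at most 62.5 mm and 10.7 degrees, less where a joint would pass 70% of its speed; a pose out of reach is approached as far as the arm can. A call with a gripper value outside its range is refused whole. The fingers move at their own pace and stop on an object; the grip force is fixed at half the most. Time passes only in rows, so rows that repeat a pose let the fingers close. It gives the time, the measured TCP pose, the force and the opening at its end, in the units of the state.
- bot.get_obs(): the state, without advancing time (a new reading comes with each control period).
- bot.capture(name): name is "scene" or "side" or "wrist"; returns a dict with "color" (480x640x3 uint8, red, green, blue), "depth" (480x640 float32, mm along the optical axis (not along the pixel's ray), 0 where there is no reading), "K" (3x3 intrinsics, pixels), "camera_from_world" (4x4, takes a point from world to camera coordinates). Camera axes: x right, y down, z forward; pixel columns grow to the right and rows downward; lengths in mm; the calibration is good to about 2 mm. A picture is of the moment at which its call begins.
- bot.close_job(): hands the job in, once; it reports no verdict.
The state is a dict: "time": time; "joint_positions": joint angles; "dq": joint speeds; "tau": joint torques, N m; "tool_pos": TCP position; "tcp_rot": TCP orientation; "contact_force": force on the tool from outside, world axes, zero at the start; "moment": the same for the moment, N m; "grip_width": finger opening in mm.
Only numpy, scipy, OpenCV 4.12 (cv2) and the standard library are available. Lean on these libraries where they do the work, as an engineer would, in place of code of your own. Each camera call takes 0.05 s, during which the arm holds its last target.

TASK

Bring the next bare drive in front of the reader: with your fingertips push the hand wheel round by its upright handle through exactly one full turn, clockwise seen from above, so that the handle stops where it began. Push it steadily, without spinning it, turning it backwards or running on past the one turn, and let go clear of it. Only push: do not grip or squeeze the handle, and leave the other things on the desk alone.

Things in the scene. Friction and masses are not known exactly. Their poses are not given: they have to be found in the camera images.
- head: Fixed round grey drive head carrying the level steel hand wheel. Origin on the wheel's upright axis, at desk level; with the wheel at 0 its x axis points from the axis to the handle. Wheel rim: centre line 70 mm from the axis, 14 mm thick, top 97 mm above the desk. Hub: 18 mm radius, top 106 mm above the desk. Three spokes level with the rim.
- handle (a point): Centre, 125 mm above the desk, of the black upright handle on the wheel's rim at the end of one spoke, 70 mm from the wheel's axis. Round, 22 mm in diameter (its steel foot 24 mm, up to 99 mm above the desk), top 150 mm above the desk. Fixed to the wheel, goes round with it.
- wheel (a joint): Angle of the hand wheel in rad, 0 at the start, growing as the wheel turns clockwise seen from above; one turn is 6.283. It is stiff (about 3 N at the handle), stays where it is left, has no detent, and turns on past one turn if pushed on.
- cradle (a joint): Travel in m of the drive cradle, an aluminium carriage (115 by 125 mm, top of its four upright bare drives 122 mm above the desk) on a screw feed beside the wheel. 0 at the start; the wheel drives it directly away from the wheel, 0.025 m (one bay) per clockwise turn. Its near edge starts about 180 mm from the wheel's axis.
- feeder: Fixed aluminium base plate of the feed, 130 mm wide, 12 mm thick. Its origin is on the desk under the wheel's axis; the plate runs from 70 mm on its +y side to 450 mm on its -y side, with rails, cradle and end block on the -y side, and the black reader post (97 mm high) at x = 98, y = -230 mm.
- big_drive: Bystander: loose 3.5-inch metal hard drive lying flat, 147 by 101 by 26 mm; origin at the centre of its underside. Leave it alone.
- ssd: Bystander: loose flat black solid-state drive, 100 by 70 by 7 mm; origin at the centre of its underside. Leave it alone.
- tape_roll: Bystander: loose roll of black tape lying flat, 90 mm across, 24 mm high; origin at the centre of its underside. Leave it alone.
- screwdriver: Bystander: loose screwdriver about 160 mm long lying on the desk along its x axis. Leave it alone.

How it is judged:
By the outcome, as a careful person would: the job done as asked, in the order asked, and still so for the second after the job is handed in, with the robot touching nothing.
It also fails if it takes over 61 s, if anything falls off the work surface, if the arm or the gripper's body presses on something with over 40 N, if the wrist force passes 120 N, or if a joint passes its speed limit or range.

## Working session

There is one attempt and no reset: what is moved stays moved. The work goes in short steps, Python scripts to look and compute and a tool call to move; the robot and the scene stay as the last step left them, time stands still between calls to the robot, and variables do not carry over. Pictures are saved under pics/ and viewed, and the job is handed in when it is done.

Besides the shell and the picture viewer there is one more tool, called after "Call:" in YAML: its name, and indented under it one key for each argument. carry_out: Moves the arm, as the interface text tells. Its arguments: {"type":"object","properties":{"motion":{"type":"array","items":{"type":"array","items":{"type":"number"}}}},"required":["motion"]}

```bash
mkdir -p pics; python3 - <<'E'
from plant import bot
import cv2
o=bot.get_obs()
for k in o: print(k,o[k])
for n in ["scene","side","wrist"]:
    c=bot.capture(n); cv2.imwrite(f"pics/{n}0.png",c["color"][:,:,::-1])
    import numpy as np
    np.savez(f"{n}0.npz",**c)
    print(n,c["K"].tolist(),c["camera_from_world"].round(3).tolist())
E
```

```text
time 0.0
joint_positions [ 1.14100446e+00  3.42725866e-01  1.52502160e+00 -2.57077362e-05
  1.27544942e+00 -1.46023120e-01]
dq [ 0.00013417  0.00044603 -0.00150151  0.00016719 -0.00122126 -0.00021808]
tau [ 1.04576040e-03 -4.31242096e+01 -2.44219619e+01  7.18409009e-02
  5.60849416e-02 -1.40996613e-04]
tool_pos [146.80532973 503.61217508 226.04176158]
tcp_rot [-3.14000192e+00 -2.09102405e-04  2.85783125e+00]
contact_force [-0.48127143  0.05134578 -0.28255937]
moment [-0.00018133 -0.03176795 -0.00943965]
grip_width 91.63683496012248
scene [[487.99801420894056, 0.0, 315.8335409736923], [0.0, 487.99801420894056, 232.8582186799762], [0.0, 0.0, 1.0]] [[0.734, 0.679, 0.003, -506.915], [0.446, -0.479, -0.756, -141.749], [-0.512, 0.556, -0.654, 1244.847], [0.0, 0.0, 0.0, 1.0]]
side [[518.5997185093765, 0.0, 314.2012061530007], [0.0, 518.5997185093765, 237.86118481871466], [0.0, 0.0, 1.0]] [[0.998, -0.06, -0.002, -578.367], [-0.044, -0.703, -0.71, 184.62], [0.041, 0.708, -0.705, 869.439], [0.0, 0.0, 0.0, 1.0]]
wrist [[394.7435624252364, 0.0, 319.44750045281813], [0.0, 394.7435624252364, 247.3451001707553], [0.0, 0.0, 1.0]] [[0.281, 0.96, -0.001, -523.94], [0.923, -0.27, 0.275, -33.912], [0.264, -0.078, -0.961, 389.12], [0.0, 0.0, 0.0, 1.0]]
```

View pics/scene0.png

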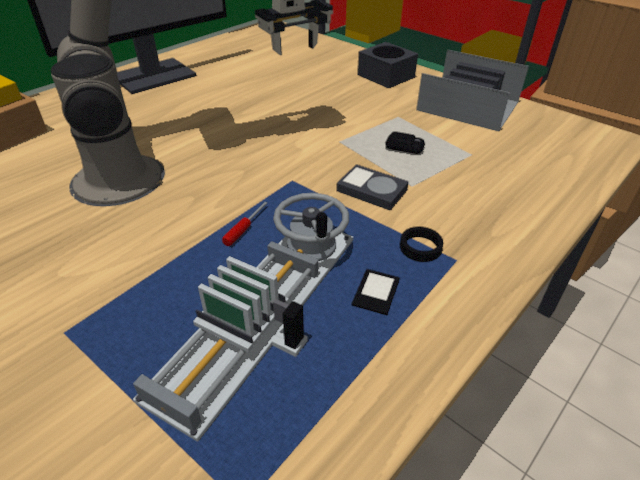

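View pics/side0.png

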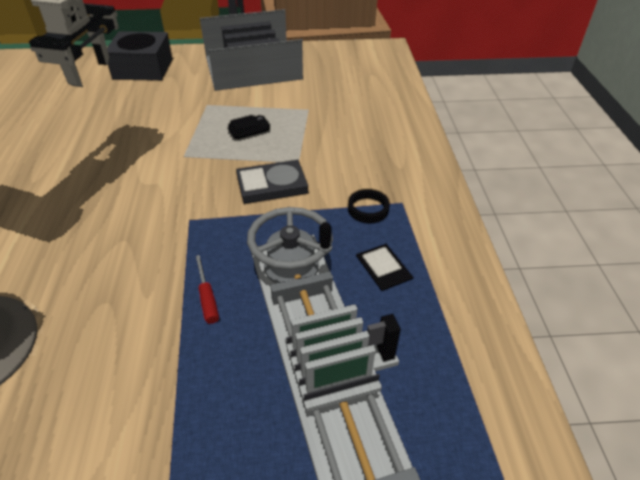

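View pics/wrist0.png

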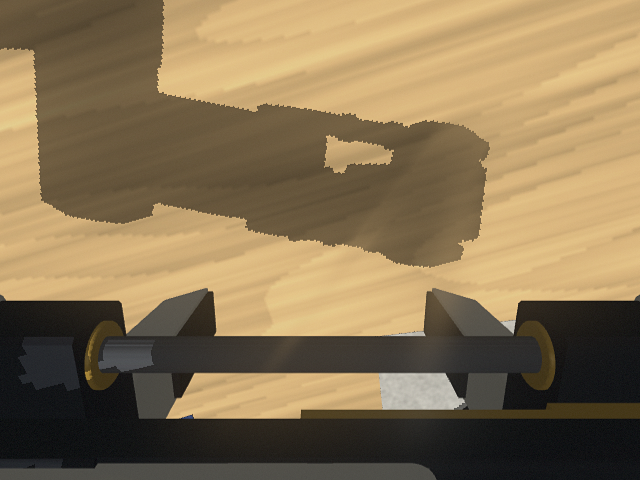

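The scene picture shows the wheel around (311,217) and the handle at (321,224). In the side picture the wheel is at (290,238) and the handle at (326,235). Next I'll use depth to get positions in mm.

```bash
cat > h.py <<'E'
import numpy as np, cv2
from scipy.optimize import least_squares
def cloud(c):
    d=c["depth"].astype(float); K=c["K"]; T=np.linalg.inv(c["camera_from_world"])
    v,u=np.mgrid[:480,:640]
    P=np.stack([(u-K[0,2])/K[0,0]*d,(v-K[1,2])/K[1,1]*d,d],-1)
    W=P@T[:3,:3].T+T[:3,3]; W[d<=0]=np.nan
    return W
def proj(c,p):
    q=c["camera_from_world"][:3,:3]@np.array(p,float)+c["camera_from_world"][:3,3]; q=c["K"]@q; return q[:2]/q[2]
def crop(c,x0,y0,w,h,s,name,marks=[]):
    im=cv2.resize(c["color"][y0:y0+h,x0:x0+w,::-1],None,fx=s,fy=s,interpolation=cv2.INTER_CUBIC)
    for m in marks:
        p=(proj(c,m)-[x0,y0]+.5)*s; cv2.circle(im,tuple(int(t) for t in p),2,(0,0,255),-1)
    cv2.imwrite(name,im)
E
python3 - <<'E'
from h import *
for n,(u0,u1,v0,v1) in {"scene":(265,360,185,265),"side":(240,345,200,285)}.items():
    c=dict(np.load(n+"0.npz")); W=cloud(c)[v0:v1,u0:u1].reshape(-1,3)
    r=W[(W[:,2]>91)&(W[:,2]<101)]
    f=lambda p:np.hypot(r[:,0]-p[0],r[:,1]-p[1])-p[2]
    x=least_squares(f,[*np.nanmedian(r,0)[:2],70],loss="soft_l1",f_scale=4).x
    print(n,len(r),x.round(1))
    h=W[(W[:,2]>112)&(W[:,2]<156)]
    print(" handle",len(h),np.median(h,0).round(1),h.min(0).round(1),h.max(0).round(1))
    hub=W[(W[:,2]>103)&(W[:,2]<109)];print(" hub",np.median(hub,0).round(1))
    full=cloud(c)
    print({k:full[v,u].round(0).tolist() for k,(u,v) in (dict(big=(360,180),tape=(421,236),readertop=(293,309),e1=(165,400)) if n=="scene" else dict(big=(272,180),tapefront=(368,214),reader=(390,322),sd=(208,300))).items()})
    crop(c,u0-20,v0-20,140,115,5,f"pics/{n}c.png",[(x[0]+70*np.cos(a),x[1]+70*np.sin(a),97) for a in np.arange(0,6.3,.2)])
E
```

```text
scene 1235 [548.4 139.1  67.8]
 handle 215 [610.3  99.9 135.9] [597.   93.9 112.1] [616.9 113.  152.1]
 hub [550.4 134.5 105.5]
{'big': [483.0, 383.0, 26.0], 'tape': [697.0, 333.0, 3.0], 'readertop': [694.0, -59.0, 95.0], 'e1': [655.0, -286.0, 57.0]}
side 1695 [544.2 138.7  67.3]
 handle 272 [603.6  98.5 138.9] [593.8  93.6 112.1] [614.7 113.5 154.4]
 hub [545.5 138.  104.1]
{'big': [509.0, 386.0, 27.0], 'tapefront': [706.0, 261.0, 27.0], 'reader': [691.0, -61.0, 99.0], 'sd': [397.0, 57.0, 26.0]}
```

View pics/scenec.png

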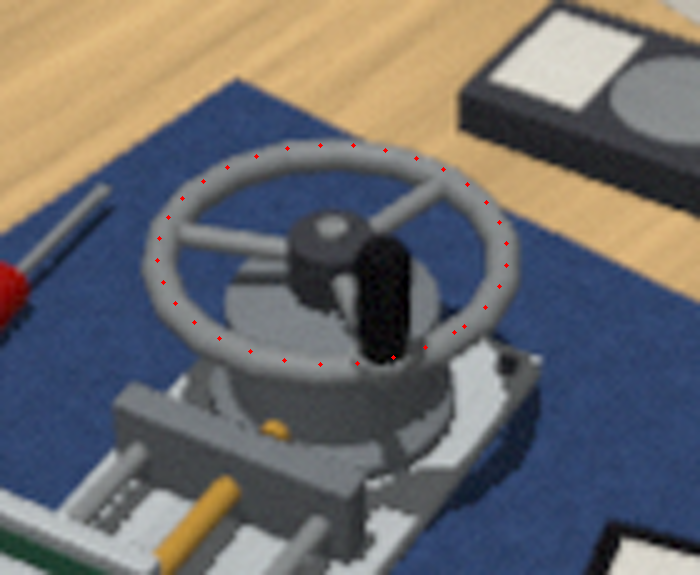

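View pics/sidec.png

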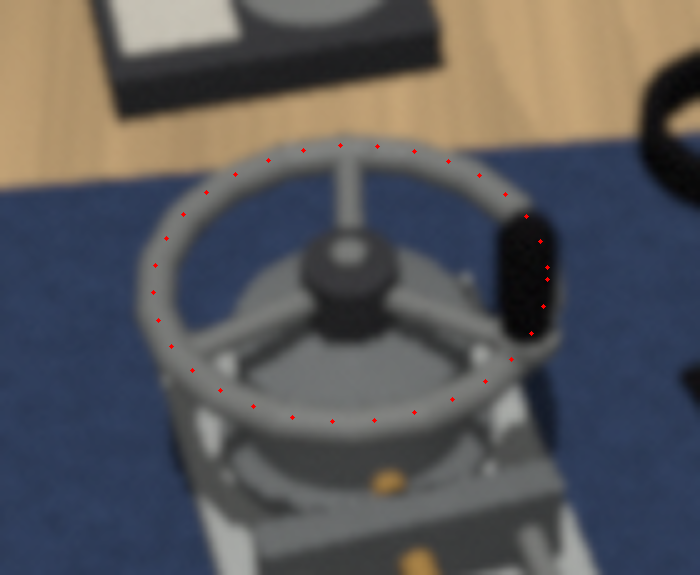

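```bash
cat >> h.py <<'E'
from scipy.spatial.transform import Rotation as Rt
def rows(o,poses,claw=1):
    "poses: (x,y,z,yawdeg continuous). prints rows"
    R=Rt.from_euler("xyz",o["tcp_rot"]).as_matrix(); p0=np.array(o["tool_pos"]); 
    out=[]; y0=np.degrees(np.arctan2(R[1,0],R[0,0]))
    for x,y,z,w in poses:
        d=R.T@(np.array([x,y,z])-p0); out.append([claw,*d.round(1).tolist(),None if w is None else round(-(w-y0),1)])
    return out
E
python3 - <<'E'
from h import *
C=[];H=[]
for n,(u0,u1,v0,v1) in {"scene":(265,360,185,265),"side":(240,345,200,285)}.items():
    c=dict(np.load(n+"0.npz")); W=cloud(c)[v0:v1,u0:u1].reshape(-1,3); col=c["color"][v0:v1,u0:u1].reshape(-1,3)
    h=W[(W[:,2]>108)&(W[:,2]<147)&(col.max(1)<60)]; h=h[np.hypot(h[:,0]-607,h[:,1]-100)<25]
    cam=-c["camera_from_world"][:3,:3].T@c["camera_from_world"][:3,3]
    m=h[:,:2].mean(0); g=m-cam[:2]; g/=np.linalg.norm(g)
    x=least_squares(lambda p:np.hypot(*(h[:,:2]-p).T)-11,m+g*8,loss="soft_l1").x
    r=W[(W[:,2]>91)&(W[:,2]<101)]
    y=least_squares(lambda p:np.hypot(*(r[:,:2]-p).T)-70,[547,139],loss="soft_l1",f_scale=4).x
    print(n,len(h),"handle",x.round(1),"axis",y.round(1),"dist",np.hypot(*(x-y)).round(1),"ang",np.degrees(np.arctan2(*(x-y)[::-1])).round(1))
from plant import bot
o=bot.get_obs()
print(rows(o,[(618,140,226,255)]))
E
```

```text
scene 184 handle [604.5 106.4] axis [548.3 139.3] dist 65.1 ang -30.3
side 218 handle [604.7 106.5] axis [545.4 138.9] dist 67.6 ang -28.7
[[1, -554.1, -217.2, 0.4, np.float64(-91.3)]]
```

Call:
carry_out:
  motion:
    - [1,-55,-22,0,-9]
    - [1,-111,-43,0,-18]
    - [1,-166,-65,0,-27]
    - [1,-222,-87,0,-37]
    - [1,-277,-109,0,-46]
    - [1,-332,-130,0,-55]
    - [1,-388,-152,0,-64]
    - [1,-443,-174,0,-73]
    - [1,-499,-195,0,-82]
    - [1,-554,-217,0,-91]

```text
time: 1.4
tool_pos: [619.2, 138.9, 226.0]
tcp_rot: [3.141, -0.001, -1.832]
contact_force: [1.5, 0.3, -0.6]
grip_width: 1.0
```

```bash
python3 - <<'E'
from h import *
from plant import bot
o=bot.get_obs()
for k in ["time","tool_pos","tcp_rot","joint_positions","contact_force","grip_width"]: print(k,o[k])
print(rows(o,[(618,142,150,255),(618,142,112,255)]))
for n in ["side","wrist"]:
    c=bot.capture(n); cv2.imwrite(f"pics/{n}1.png",c["color"][:,:,::-1])
E
```

```text
time 1.4
tool_pos [619.21734709 138.87414984 226.00936011]
tcp_rot [ 3.14084402e+00 -1.10822412e-03 -1.83213359e+00]
joint_positions [ 1.00328917e-01  5.49232768e-01  1.19295465e+00 -7.82965984e-04
  1.40049761e+00 -2.77979294e+00]
contact_force [ 1.52899361  0.25329802 -0.60923579]
grip_width 1.0182083012744123
[[1, -2.8, 1.9, 76.0, np.float64(-360.0)], [1, -2.8, 1.9, 114.0, np.float64(-360.0)]]
```

View pics/side1.png

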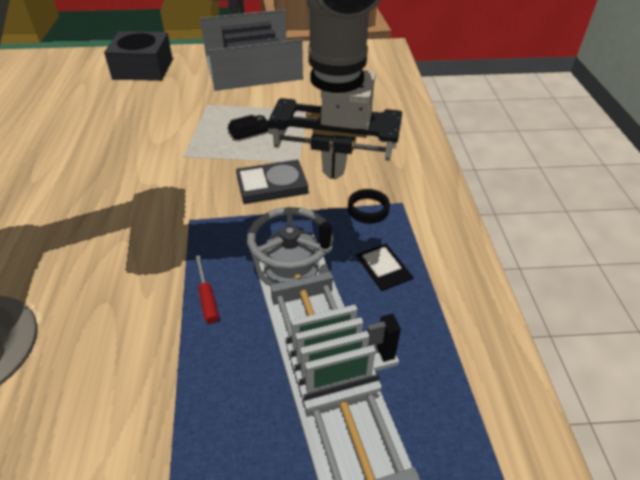

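View pics/wrist1.png

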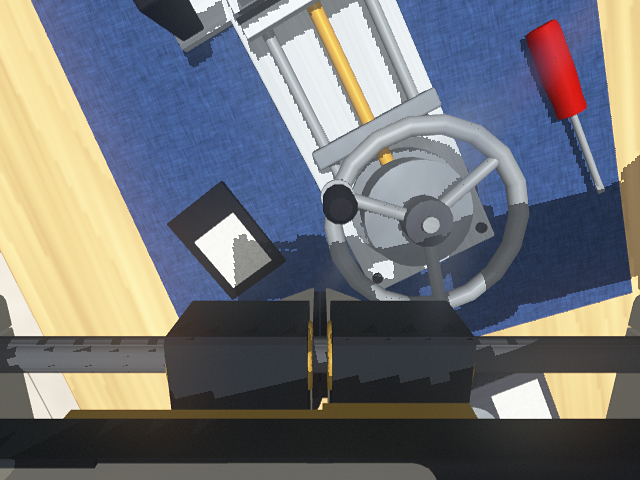

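```bash
python3 - <<'E'
from h import *
from plant import bot
c=bot.capture("wrist"); np.savez("wrist1.npz",**c)
T=np.linalg.inv(c["camera_from_world"])
def at(u,v,z):
    d=T[:3,:3]@np.linalg.inv(c["K"])@[u,v,1]; p=T[:3,3]; return (p+d*(z-p[2])/d[2]).round(1)
print(at(340,203,150),at(431,225,106))
crop(c,300,90,240,230,3,"pics/w1c.png",[(547,139,106),(607,103,150)]+[(547+77*np.cos(a),139+77*np.sin(a),90) for a in np.arange(0,6.3,.2)])
E
```

```text
[600.4 104.2 150. ] [541.4 144.5 106. ]
```

View pics/w1c.png

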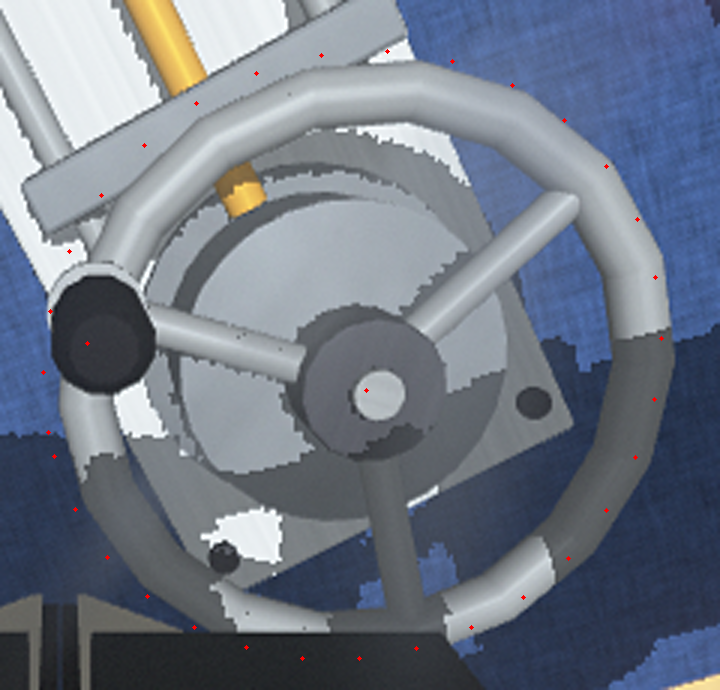

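Call:
carry_out:
  motion:
    - [1,-3,2,30,0]
    - [1,-3,2,60,0]
    - [1,-3,2,85,0]
    - [1,-3,2,105,0]
    - [1,-3,2,114,0]
    - [1,-3,2,114,0]

```text
time: 2.3
tool_pos: [617.4, 141.6, 110.6]
tcp_rot: [3.139, -0.002, -1.84]
contact_force: [-0.3, -0.0, 0.4]
grip_width: 0.6
```

```bash
cat >> h.py <<'E'
AX=np.array([546.,140.]); PH0=-32.
def plan(phis,Z=111,D=20.5):
    from plant import bot
    o=bot.get_obs(); R=Rt.from_euler("xyz",o["tcp_rot"]).as_matrix(); p0=np.array(o["tool_pos"]); y0=np.arctan2(R[1,0],R[0,0])
    print("t",round(o["time"],2),p0.round(1),"yaw",np.degrees(y0).round(1),"j6",round(o["joint_positions"][5],3),"F",np.round(o["contact_force"],1))
    # virtual handle angle from current pose
    n=np.array([np.cos(y0),np.sin(y0)]); q=p0[:2]+D*n-AX; print("now phi",np.degrees(np.arctan2(q[1],q[0])).round(1),"rad",np.hypot(*q).round(1))
    out=[]
    for f in phis:
        w=np.radians(255-331/360*max(0,PH0-f)); a=np.radians(f)
        t=AX+70*np.array([np.cos(a),np.sin(a)])-D*np.array([np.cos(w),np.sin(w)])
        d=R.T@np.array([*(t-p0[:2]),Z-p0[2]]); s=-np.degrees((w-y0+np.pi)%(2*np.pi)-np.pi)
        out.append([1]+[float(np.round(v*2)/2) for v in d]+[float(np.round(s))])
    print(out)
E
python3 -c "
from h import *
plan([-18,-20,-23,-26,-29,-32,-35,-38,-41,-44])"
```

```text
t 2.3 [617.4 141.6 110.6] yaw -105.4 j6 -2.766 F [-0.3 -0.   0.4]
now phi -15.4 rad 68.4
[[1, 3.0, -1.5, -0.5, -0.0], [1, 5.5, -1.0, -0.5, -0.0], [1, 9.5, -1.0, -0.5, -0.0], [1, 13.0, -0.5, -0.5, -0.0], [1, 16.5, 0.5, -0.5, -0.0], [1, 20.0, 1.5, -0.5, -0.0], [1, 23.5, 1.5, -0.5, 2.0], [1, 27.0, 2.0, -0.5, 5.0], [1, 30.5, 2.5, -0.5, 8.0], [1, 34.0, 3.0, -0.5, 11.0]]
```

Call:
carry_out:
  motion:
    - [1,3,-1.5,-0.5,0]
    - [1,5.5,-1,-0.5,0]
    - [1,9.5,-1,-0.5,0]
    - [1,13,-0.5,-0.5,0]
    - [1,16.5,0.5,-0.5,0]
    - [1,20,1.5,-0.5,0]
    - [1,23.5,1.5,-0.5,2]
    - [1,27,2,-0.5,5]

```text
time: 3.3
tool_pos: [608.7, 116.1, 111.3]
tcp_rot: [3.14, -0.002, -1.93]
contact_force: [3.2, 1.4, -0.2]
grip_width: 0.3
```

```bash
python3 - <<'E'
from h import *
from plant import bot
c=bot.capture("side"); crop(c,220,170,140,115,5,"pics/s2.png")
plan(range(-40,-68,-3))
E
```

```text
t 3.35 [608.4 115.7 111.3] yaw -110.7 j6 -2.714 F [1.7 2.3 0.9]
now phi -38.3 rad 70.3
[[1, 2.0, 0.5, 0.5, 2.0], [1, 5.5, 0.5, 0.5, 4.0], [1, 9.0, 1.0, 0.5, 7.0], [1, 12.5, 2.0, 0.5, 10.0], [1, 15.5, 2.5, 0.5, 13.0], [1, 19.0, 3.5, 0.5, 15.0], [1, 22.5, 5.0, 0.5, 18.0], [1, 25.5, 6.5, 0.5, 21.0], [1, 28.5, 8.0, 0.5, 24.0], [1, 31.5, 9.5, 0.5, 26.0]]
```

View pics/s2.png

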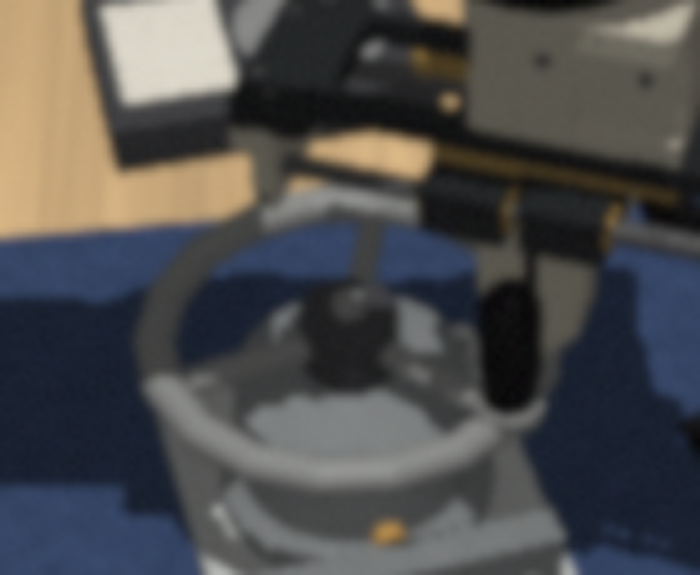

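The closed fingertips sit behind the handle, at crop pixel (512,345). The handle has started moving and the force is about 3 N, so I'll keep pushing.

Call:
carry_out:
  motion:
    - [1,2,0.5,0.5,2]
    - [1,5.5,0.5,0.5,4]
    - [1,9,1,0.5,7]
    - [1,12.5,2,0.5,10]
    - [1,15.5,2.5,0.5,13]
    - [1,19,3.5,0.5,15]
    - [1,22.5,5,0.5,18]
    - [1,25.5,6.5,0.5,21]
    - [1,28.5,8,0.5,24]
    - [1,31.5,9.5,0.5,26]

```text
time: 4.6
tool_pos: [588.5, 89.2, 111.0]
tcp_rot: [3.142, -0.003, -2.388]
contact_force: [3.8, 1.2, 1.9]
grip_width: 0.1
```

```bash
python3 -c "
from h import *
plan(range(-69,-97,-3))"
```

```text
t 4.6 [588.5  89.2 111. ] yaw -136.8 j6 -2.3 F [3.8 1.2 1.9]
now phi -67.0 rad 70.4
[[1, 2.0, 0.5, 0.0, 2.0], [1, 5.5, 1.0, 0.0, 5.0], [1, 9.0, 1.5, 0.0, 8.0], [1, 12.5, 2.5, 0.0, 10.0], [1, 15.5, 3.5, 0.0, 13.0], [1, 19.0, 4.5, 0.0, 16.0], [1, 22.0, 6.0, 0.0, 19.0], [1, 25.0, 7.5, 0.0, 21.0], [1, 28.0, 9.0, 0.0, 24.0], [1, 31.0, 11.0, 0.0, 27.0]]
```

Call:
carry_out:
  motion:
    - [1,2,0.5,0,2]
    - [1,5.5,1,0,5]
    - [1,9,1.5,0,8]
    - [1,12.5,2.5,0,10]
    - [1,15.5,3.5,0,13]
    - [1,19,4.5,0,16]
    - [1,22,6,0,19]
    - [1,25,7.5,0,21]
    - [1,28,9,0,24]
    - [1,31,11,0,27]

```text
time: 5.85
tool_pos: [558.1, 75.6, 111.1]
tcp_rot: [-3.14, -0.003, -2.862]
contact_force: [3.3, -1.7, -0.8]
grip_width: 0.3
```

```bash
python3 -c "
from h import *
from plant import bot
c=bot.capture('scene'); cv2.imwrite('pics/sc3.png',c['color'][:,:,::-1])
plan(range(-98,-126,-3))"
```

```text
t 5.9 [557.5  75.7 111. ] yaw -164.1 j6 -1.847 F [ 3.  -0.9  0.4]
now phi -96.7 rad 70.4
[[1, 1.5, 0.5, -0.0, 2.0], [1, 4.5, 1.0, -0.0, 4.0], [1, 8.0, 2.0, 0.0, 7.0], [1, 11.5, 2.5, 0.0, 10.0], [1, 14.5, 4.0, 0.0, 13.0], [1, 17.5, 5.0, 0.0, 15.0], [1, 20.5, 6.5, 0.0, 18.0], [1, 23.5, 8.0, 0.0, 21.0], [1, 26.5, 10.0, 0.0, 24.0], [1, 29.5, 11.5, 0.0, 26.0]]
```

View pics/sc3.png

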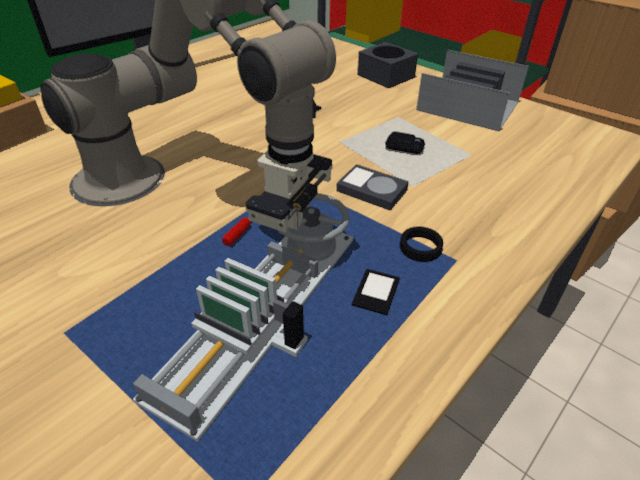

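The fingertips are at about (285,240), on the cradle side of the wheel. The force is still about 3 N and nothing has been disturbed.

Call:
carry_out:
  motion:
    - [1,1.5,0.5,0,2]
    - [1,4.5,1,0,4]
    - [1,8,2,0,7]
    - [1,11.5,2.5,0,10]
    - [1,14.5,4,0,13]
    - [1,17.5,5,0,15]
    - [1,20.5,6.5,0,18]
    - [1,23.5,8,0,21]
    - [1,26.5,10,0,24]
    - [1,29.5,11.5,0,26]

```text
time: 7.15
tool_pos: [525.8, 78.7, 111.0]
tcp_rot: [-3.139, -0.002, 2.964]
contact_force: [3.9, 0.0, -1.6]
grip_width: 0.7
```

```bash
python3 -c "
from h import *
plan(range(-127,-155,-3))"
```

```text
t 7.15 [525.8  78.7 111. ] yaw 169.8 j6 -1.386 F [ 3.9  0.  -1.6]
now phi -125.0 rad 70.4
[[1, 2.0, 0.5, 0.0, 2.0], [1, 5.5, 1.5, 0.0, 5.0], [1, 8.5, 2.5, 0.0, 8.0], [1, 12.0, 3.5, 0.0, 10.0], [1, 15.0, 4.5, 0.0, 13.0], [1, 18.0, 6.0, 0.0, 16.0], [1, 21.0, 7.5, 0.0, 19.0], [1, 24.0, 9.5, 0.0, 21.0], [1, 26.5, 11.5, 0.0, 24.0], [1, 29.0, 13.5, 0.0, 27.0]]
```

Call:
carry_out:
  motion:
    - [1,2,0.5,0,2]
    - [1,5.5,1.5,0,5]
    - [1,8.5,2.5,0,8]
    - [1,12,3.5,0,10]
    - [1,15,4.5,0,13]
    - [1,18,6,0,16]
    - [1,21,7.5,0,19]
    - [1,24,9.5,0,21]
    - [1,26.5,11.5,0,24]
    - [1,29,13.5,0,27]

```text
time: 8.4
tool_pos: [498.7, 96.7, 110.9]
tcp_rot: [-3.137, -0.002, 2.491]
contact_force: [1.8, -4.6, 0.9]
grip_width: 0.2
```

```bash
python3 -c "
from h import *
plan(range(-156,-184,-3))"
```

```text
t 8.4 [498.7  96.7 110.9] yaw 142.7 j6 -0.876 F [ 1.8 -4.6  0.9]
now phi -154.1 rad 70.7
[[1, 2.0, 1.0, -0.0, 2.0], [1, 5.0, 2.0, -0.0, 4.0], [1, 8.0, 3.0, -0.0, 7.0], [1, 11.5, 4.0, -0.0, 10.0], [1, 14.5, 5.5, -0.0, 13.0], [1, 17.0, 7.0, -0.0, 16.0], [1, 20.0, 8.5, -0.0, 18.0], [1, 23.0, 10.5, -0.0, 21.0], [1, 25.5, 12.5, -0.0, 24.0], [1, 28.0, 14.5, -0.0, 27.0]]
```

Call:
carry_out:
  motion:
    - [1,2,1,0,2]
    - [1,5,2,0,4]
    - [1,8,3,0,7]
    - [1,11.5,4,0,10]
    - [1,14.5,5.5,0,13]
    - [1,17,7,0,16]
    - [1,20,8.5,0,18]
    - [1,23,10.5,0,21]
    - [1,25.5,12.5,0,24]
    - [1,28,14.5,0,27]

```text
time: 9.65
tool_pos: [483.5, 124.7, 110.5]
tcp_rot: [-3.132, 0.0, 2.018]
contact_force: [-0.8, -3.6, 1.1]
grip_width: 0.2
```

```bash
python3 -c "
from h import *
from plant import bot
c=bot.capture('side'); crop(c,200,140,160,130,4,'pics/s6.png')
plan(range(-185,-213,-3))"
```

```text
t 9.7 [483.5 125.1 110.5] yaw 115.5 j6 -0.342 F [-0.1 -2.   0. ]
now phi 177.1 rad 71.4
[[1, 1.5, 2.0, -0.5, 1.0], [1, 4.5, 3.0, -0.5, 4.0], [1, 8.0, 4.0, -0.5, 7.0], [1, 11.0, 5.5, -0.5, 9.0], [1, 14.0, 7.0, -0.5, 12.0], [1, 16.5, 8.5, -0.5, 15.0], [1, 19.5, 10.0, -0.5, 18.0], [1, 22.0, 12.0, -0.5, 21.0], [1, 24.5, 14.0, -0.5, 23.0], [1, 27.0, 16.0, -0.5, 26.0]]
```

View pics/s6.png

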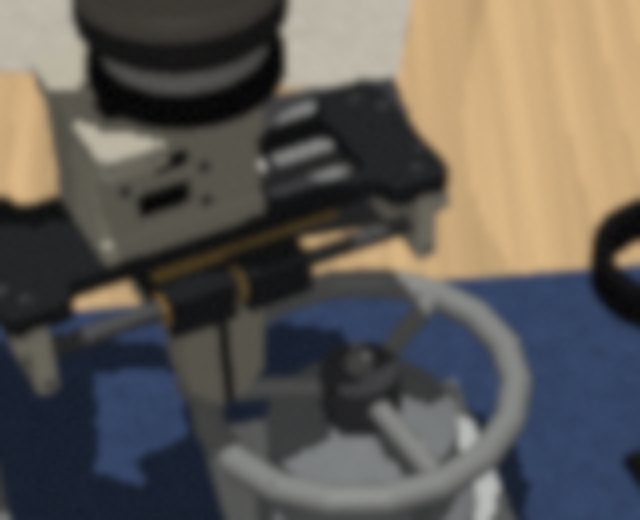

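The handle is hidden behind the fingers at about crop (215,380). The other spokes, at (430,470) and (430,290), fit a handle angle of about 180°, so it is still on course.

Call:
carry_out:
  motion:
    - [1,1.5,2,-0.5,1]
    - [1,4.5,3,-0.5,4]
    - [1,8,4,-0.5,7]
    - [1,11,5.5,-0.5,9]
    - [1,14,7,-0.5,12]
    - [1,16.5,8.5,-0.5,15]
    - [1,19.5,10,-0.5,18]
    - [1,22,12,-0.5,21]
    - [1,24.5,14,-0.5,23]
    - [1,27,16,-0.5,26]

```text
time: 10.95
tool_pos: [485.2, 156.3, 110.5]
tcp_rot: [-3.131, 0.004, 1.561]
contact_force: [-0.9, -3.2, 0.6]
grip_width: 0.2
```

```bash
python3 -c "
from h import *
plan(range(-214,-242,-3))"
```

```text
t 10.95 [485.2 156.3 110.5] yaw 89.4 j6 0.174 F [-0.9 -3.2  0.6]
now phi 148.8 rad 70.9
[[1, 2.5, 2.0, -0.5, 2.0], [1, 5.5, 3.0, -0.5, 5.0], [1, 8.5, 4.5, -0.5, 7.0], [1, 11.5, 5.5, -0.5, 10.0], [1, 14.0, 7.5, -0.5, 13.0], [1, 17.0, 9.0, -0.5, 16.0], [1, 19.5, 11.0, -0.5, 18.0], [1, 22.0, 13.0, -1.0, 21.0], [1, 24.5, 15.0, -1.0, 24.0], [1, 27.0, 17.0, -1.0, 27.0]]
```

Call:
carry_out:
  motion:
    - [1,2.5,2,-0.5,2]
    - [1,5.5,3,-0.5,5]
    - [1,8.5,4.5,-0.5,7]
    - [1,11.5,5.5,-0.5,10]
    - [1,14,7.5,-0.5,13]
    - [1,17,9,-0.5,16]
    - [1,19.5,11,-0.5,18]
    - [1,22,13,-1,21]
    - [1,24.5,15,-1,24]
    - [1,27,17,-1,27]

```text
time: 12.2
tool_pos: [501.3, 182.8, 110.5]
tcp_rot: [-3.131, 0.011, 1.089]
contact_force: [-1.4, -3.3, -1.1]
grip_width: 0.5
```

```bash
python3 -c "
from h import *
plan(range(-243,-271,-3))"
```

```text
t 12.2 [501.3 182.8 110.5] yaw 62.4 j6 0.691 F [-1.4 -3.3 -1.1]
now phi 120.0 rad 70.4
[[1, 3.0, 2.0, -0.5, 1.0], [1, 6.0, 3.0, -0.5, 4.0], [1, 8.5, 4.5, -0.5, 7.0], [1, 11.5, 6.0, -0.5, 10.0], [1, 14.5, 7.5, -0.5, 12.0], [1, 17.0, 9.5, -0.5, 15.0], [1, 19.5, 11.5, -1.0, 18.0], [1, 22.0, 13.5, -1.0, 21.0], [1, 24.0, 15.5, -1.0, 23.0], [1, 26.5, 18.0, -1.0, 26.0]]
```

Call:
carry_out:
  motion:
    - [1,3,2,-0.5,1]
    - [1,6,3,-0.5,4]
    - [1,8.5,4.5,-0.5,7]
    - [1,11.5,6,-0.5,10]
    - [1,14.5,7.5,-0.5,12]
    - [1,17,9.5,-0.5,15]
    - [1,19.5,11.5,-1,18]
    - [1,22,13.5,-1,21]
    - [1,24,15.5,-1,23]
    - [1,26.5,18,-1,26]

```text
time: 13.45
tool_pos: [529.1, 198.0, 110.7]
tcp_rot: [-3.137, 0.016, 0.633]
contact_force: [-3.3, -2.6, -1.2]
grip_width: 0.2
```

```bash
python3 -c "
from h import *
from plant import bot
c=bot.capture('side'); crop(c,200,140,160,130,4,'pics/s9.png')
plan(range(-272,-300,-3))"
```

```text
t 13.5 [529.7 198.  110.7] yaw 36.2 j6 1.164 F [-2.7 -1.  -3. ]
now phi 89.8 rad 70.1
[[1, 1.5, 1.0, -0.5, 2.0], [1, 4.5, 2.0, -0.5, 5.0], [1, 7.5, 3.5, -0.5, 7.0], [1, 10.0, 5.5, -0.5, 10.0], [1, 12.5, 7.0, -0.5, 13.0], [1, 15.0, 9.0, -0.5, 16.0], [1, 17.5, 11.0, -0.5, 18.0], [1, 20.0, 13.0, -0.5, 21.0], [1, 22.0, 15.5, -0.5, 24.0], [1, 24.0, 18.0, -0.5, 27.0]]
```

View pics/s9.png

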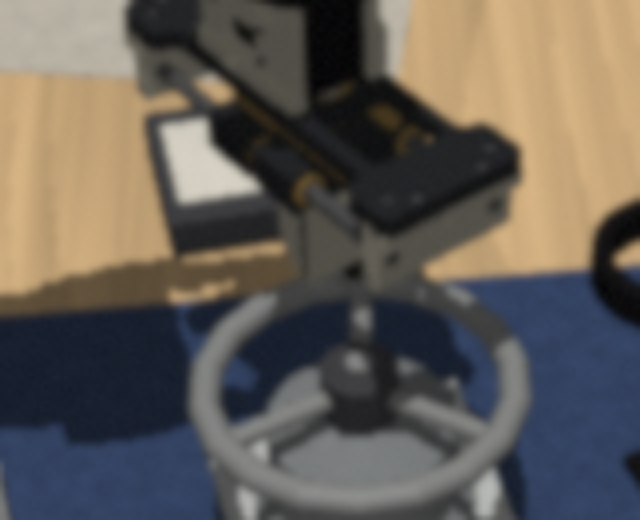

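The spoke that carries the handle now points up-image at (362,320), about 90°, and the fingers are behind it. I'll keep pushing.

Call:
carry_out:
  motion:
    - [1,1.5,1,-0.5,2]
    - [1,4.5,2,-0.5,5]
    - [1,7.5,3.5,-0.5,7]
    - [1,10,5.5,-0.5,10]
    - [1,12.5,7,-0.5,13]
    - [1,15,9,-0.5,16]
    - [1,17.5,11,-0.5,18]
    - [1,20,13,-0.5,21]
    - [1,22,15.5,-0.5,24]
    - [1,24,18,-0.5,27]

```text
time: 14.75
tool_pos: [559.3, 197.3, 110.8]
tcp_rot: [3.138, 0.017, 0.158]
contact_force: [-4.6, -4.1, 1.3]
grip_width: 0.5
```

```bash
python3 -c "
from h import *
plan(range(-301,-329,-3))"
```

```text
t 14.75 [559.3 197.3 110.8] yaw 9.1 j6 1.625 F [-4.6 -4.1  1.3]
now phi 61.0 rad 69.2
[[1, 2.5, 0.5, -0.5, 1.0], [1, 5.0, 2.0, -0.5, 4.0], [1, 8.0, 3.5, -0.5, 7.0], [1, 10.5, 5.0, -0.5, 10.0], [1, 13.0, 7.0, -0.5, 12.0], [1, 15.5, 9.0, -0.5, 15.0], [1, 17.5, 11.0, -0.5, 18.0], [1, 20.0, 13.5, -0.5, 21.0], [1, 22.0, 15.5, -0.5, 23.0], [1, 24.0, 18.0, -0.5, 26.0]]
```

Call:
carry_out:
  motion:
    - [1,2.5,0.5,-0.5,1]
    - [1,5,2,-0.5,4]
    - [1,8,3.5,-0.5,7]
    - [1,10.5,5,-0.5,10]
    - [1,13,7,-0.5,12]
    - [1,15.5,9,-0.5,15]
    - [1,17.5,11,-0.5,18]
    - [1,20,13.5,-0.5,21]
    - [1,22,15.5,-0.5,23]
    - [1,24,18,-0.5,26]

```text
time: 16.0
tool_pos: [583.9, 182.8, 110.7]
tcp_rot: [3.129, 0.018, -0.297]
contact_force: [-10.7, -4.2, 4.2]
grip_width: 0.3
```

```bash
python3 -c "
from h import *
from plant import bot
c=bot.capture('side'); crop(c,200,140,160,130,4,'pics/s11.png')
plan(range(-330,-358,-3))"
```

```text
t 16.05 [584.2 182.6 110.7] yaw -17.2 j6 2.051 F [-10.1  -5.1   2.3]
now phi 32.3 rad 68.4
[[1, 3.0, -0.0, -0.5, 2.0], [1, 6.0, 1.5, -0.5, 5.0], [1, 8.5, 3.5, -0.5, 7.0], [1, 11.0, 5.0, -0.5, 10.0], [1, 13.5, 7.0, -0.5, 13.0], [1, 15.5, 9.0, -0.5, 16.0], [1, 17.5, 11.5, -0.5, 18.0], [1, 19.5, 13.5, -0.5, 21.0], [1, 21.5, 16.0, -0.5, 24.0], [1, 23.5, 18.5, -0.5, 27.0]]
```

View pics/s11.png

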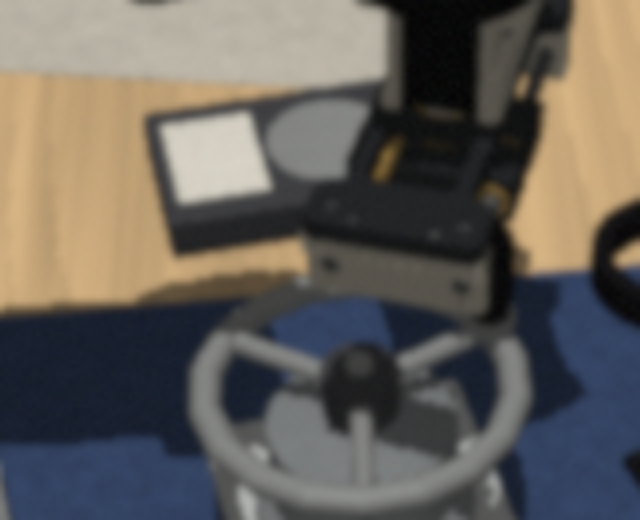

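The force has risen to 11 N because the push face is now skewed to the tangent, and the joint-6 limit keeps me from straightening it. I'll back off, turn the hand, and finish with the fingers' +y back face square to the tangent.

```bash
cat >> h.py <<'E'
def prow(poses):
    from plant import bot
    o=bot.get_obs(); R=Rt.from_euler("xyz",o["tcp_rot"]).as_matrix(); p0=np.array(o["tool_pos"]); y0=np.degrees(np.arctan2(R[1,0],R[0,0]))
    print("t",round(o["time"],2),p0.round(1),"yaw",y0.round(1),"j6",round(o["joint_positions"][5],3),"F",np.round(o["contact_force"],1))
    out=[]
    for x,y,z,w in poses:
        d=R.T@(np.array([x,y,z])-p0); s=-((w-y0+180)%360-180)
        out.append([1]+[float(np.round(v*2)/2) for v in d]+[float(np.round(s))])
    print(out)
def yface(phis,lead=0,D=30,Z=111,r=70):
    P=[]
    for f in phis:
        w=f+lead; a=np.radians(f); t=np.radians(w-90)
        q=AX+r*np.array([np.cos(a),np.sin(a)])-D*np.array([np.cos(t),np.sin(t)])
        P.append((*q,Z,w))
    return P
E
python3 - <<'E'
from h import *
prow([(580,185,111,-17),(574,189.5,111,-17),(568,194,111,-13),(568,197,111,-6),(569,200,111,2),(572,204,111,10),(576,208,111,18),(580,211,111,25),(583,213,111,32),(583,213,111,32)])
E
```

```text
t 16.05 [584.2 182.6 110.7] yaw -17.2 j6 2.051 F [-10.1  -5.1   2.3]
[[1, -5.0, -1.0, -0.0, -0.0], [1, -12.0, -3.5, -0.0, -0.0], [1, -19.0, -6.0, -0.0, -4.0], [1, -20.0, -9.0, -0.0, -11.0], [1, -19.5, -12.0, -0.0, -19.0], [1, -18.0, -17.0, -0.0, -27.0], [1, -15.5, -22.0, -0.5, -35.0], [1, -12.5, -26.0, -0.5, -42.0], [1, -10.0, -28.5, -0.5, -49.0], [1, -10.0, -28.5, -0.5, -49.0]]
```

Call:
carry_out:
  motion:
    - [1,-5,-1,0,0]
    - [1,-12,-3.5,0,0]
    - [1,-19,-6,0,-4]
    - [1,-20,-9,0,-11]
    - [1,-19.5,-12,0,-19]
    - [1,-18,-17,0,-27]
    - [1,-15.5,-22,-0.5,-35]
    - [1,-12.5,-26,-0.5,-42]
    - [1,-10,-28.5,-0.5,-49]
    - [1,-10,-28.5,-0.5,-49]

```text
time: 17.3
tool_pos: [583.5, 213.5, 111.3]
tcp_rot: [-3.137, 0.02, 0.556]
contact_force: [0.4, -0.5, 0.6]
grip_width: 0.1
```

```bash
python3 -c "
from h import *
from plant import bot
c=bot.capture('side'); crop(c,200,140,160,130,4,'pics/s12.png')
c=bot.capture('scene'); crop(c,230,140,160,130,4,'pics/sc12.png')
prow(yface([42,39,36,33,30,27,24,21,18,15]))"
```

```text
t 17.4 [583.1 213.1 111.2] yaw 31.7 j6 1.246 F [ 0.4 -0.1 -0.3]
[[1, -6.5, 0.5, 0.5, -10.0], [1, -4.5, 4.0, 0.0, -7.0], [1, -2.5, 7.5, 0.0, -4.0], [1, -0.5, 11.0, 0.0, -1.0], [1, 1.0, 15.0, 0.0, 2.0], [1, 2.0, 18.5, 0.0, 5.0], [1, 3.5, 22.5, -0.0, 8.0], [1, 4.5, 26.0, -0.0, 11.0], [1, 5.0, 30.0, -0.0, 14.0], [1, 5.5, 34.0, -0.0, 17.0]]
```

View pics/s12.png

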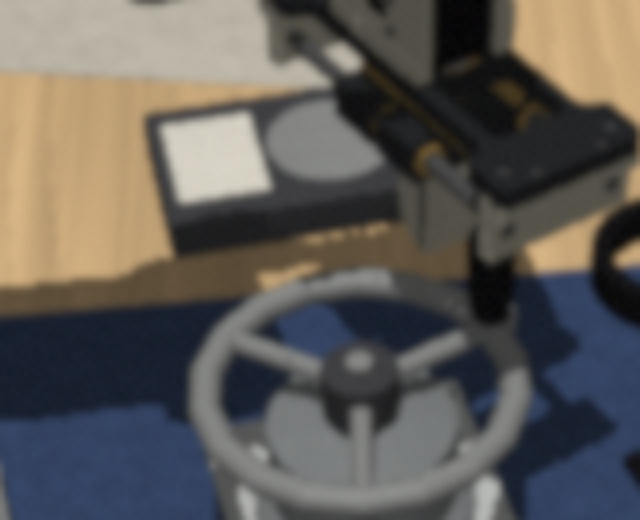

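View pics/sc12.png

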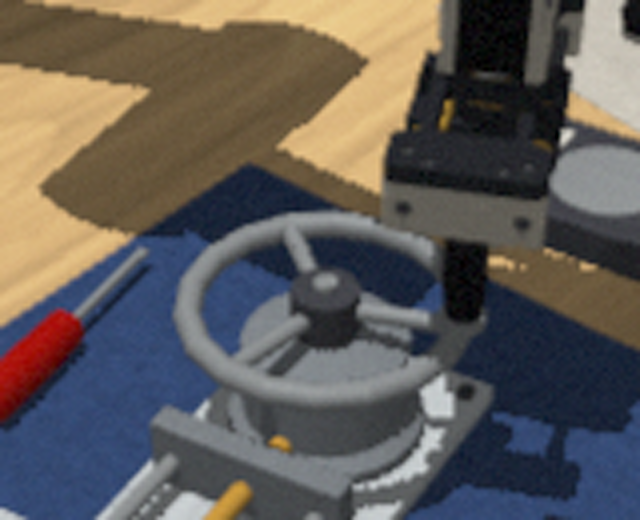

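The handle stands free at side crop (490,290), with the fingers behind it and a gap between them. Now I'll push with the finger back.

Call:
carry_out:
  motion:
    - [1,-4,2,0,-5]
    - [1,-3,5,0,-5]
    - [1,-2,8,0,-3]
    - [1,-0.5,11,0,-1]
    - [1,1,14,0,2]
    - [1,2,17.5,0,5]
    - [1,3.5,21,0,7]
    - [1,4.5,24,0,9]
    - [1,5,27,0,12]
    - [1,5,30,0,14]

```text
time: 18.65
tool_pos: [603.4, 190.4, 110.8]
tcp_rot: [-3.141, 0.021, 0.307]
contact_force: [0.1, 3.7, -0.6]
grip_width: 0.5
```

```bash
python3 -c "
from h import *
prow(yface([16,13,10,7,4,1,-2,-5,-8,-11]))"
```

```text
t 18.65 [603.4 190.4 110.8] yaw 17.6 j6 1.45 F [ 0.1  3.7 -0.6]
[[1, 1.0, 2.5, -0.0, 2.0], [1, 2.0, 6.5, -0.0, 5.0], [1, 3.5, 10.0, -0.5, 8.0], [1, 4.5, 14.0, -0.5, 11.0], [1, 5.0, 18.0, -0.5, 14.0], [1, 5.5, 22.0, -0.5, 17.0], [1, 6.0, 26.0, -0.5, 20.0], [1, 6.0, 30.0, -0.5, 23.0], [1, 6.0, 34.0, -0.5, 26.0], [1, 6.0, 38.0, -0.5, 29.0]]
```

Call:
carry_out:
  motion:
    - [1,1,2.5,0,2]
    - [1,2,6.5,0,5]
    - [1,3.5,10,-0.5,8]
    - [1,4.5,14,-0.5,11]
    - [1,5,18,-0.5,14]
    - [1,5.5,22,-0.5,17]
    - [1,6,26,-0.5,20]
    - [1,6,30,-0.5,23]
    - [1,6,34,-0.5,26]
    - [1,6,37,-0.5,28]

```text
time: 19.9
tool_pos: [620.4, 156.8, 111.1]
tcp_rot: [3.132, 0.018, -0.184]
contact_force: [-1.5, 2.5, -0.7]
grip_width: 0.6
```

```bash
python3 -c "
from h import *
from plant import bot
c=bot.capture('side'); crop(c,200,140,160,130,4,'pics/s14.png')
c=bot.capture('scene'); crop(c,230,140,160,130,4,'pics/sc14.png')
prow(yface([-12,-14,-16,-18,-20,-22,-24,-25,-26]))"
```

```text
t 20.0 [620.6 156.5 111.2] yaw -10.5 j6 1.884 F [-0.7  1.7 -0.4]
[[1, 0.5, 1.5, 0.0, 2.0], [1, 1.5, 4.0, 0.0, 4.0], [1, 2.0, 6.5, 0.0, 6.0], [1, 3.0, 9.0, 0.0, 8.0], [1, 3.5, 12.0, 0.0, 10.0], [1, 4.0, 14.5, 0.0, 12.0], [1, 4.5, 17.0, 0.0, 14.0], [1, 5.0, 18.5, 0.0, 15.0], [1, 5.0, 19.5, 0.5, 16.0]]
```

View pics/s14.png

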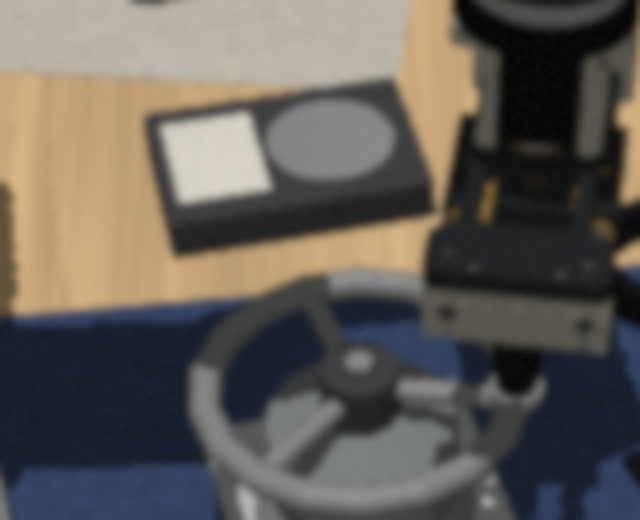

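View pics/sc14.png

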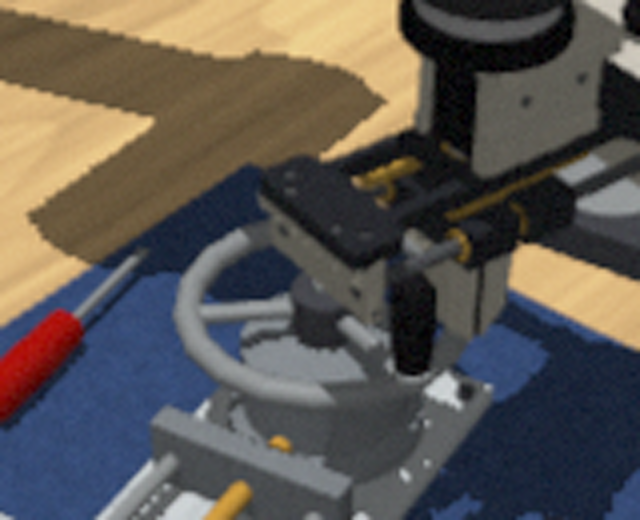

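Handle is at scene crop (412,320). At the start it was at about (368,340) in this crop, so about 20° remain. I'll push to about 5° short, then back off and measure.

Call:
carry_out:
  motion:
    - [1,0.5,1.5,0,2]
    - [1,1.5,4,0,4]
    - [1,2,6.5,0,6]
    - [1,3,9,0,8]
    - [1,3.5,12,0,10]
    - [1,4,14.5,0,12]
    - [1,4.5,17,0,14]
    - [1,5,18.5,0,15]
    - [1,5,19.5,0.5,16]
    - [1,5,19.5,0.5,16]

```text
time: 21.25
tool_pos: [622.1, 136.3, 111.1]
tcp_rot: [3.127, 0.014, -0.462]
contact_force: [1.3, 2.0, 0.2]
grip_width: 0.6
```

```bash
python3 -c "
from h import *
from plant import bot
plan([]);P=yface([-26,-26,-26,-26,-26,-26])
x,y,z,w=P[0];b=np.radians(w+90);u=np.array([np.cos(b),np.sin(b)])
prow([(x+u[0]*6,y+u[1]*6,111,w),(x+u[0]*14,y+u[1]*14,111,w),(x+u[0]*20,y+u[1]*20,120,w),(x+u[0]*30,y+u[1]*30,165,w),(x+u[0]*70,y+u[1]*70,200,w),(x+u[0]*120,y+u[1]*120,200,w),(x+u[0]*170,y+u[1]*170,200,w)])
"
```

```text
t 21.25 [622.1 136.3 111.1] yaw -26.5 j6 2.132 F [1.3 2.  0.2]
now phi -7.7 rad 95.3
[]
t 21.25 [622.1 136.3 111.1] yaw -26.5 j6 2.132 F [1.3 2.  0.2]
[[1, -0.0, -6.0, 0.0, -0.0], [1, -0.0, -14.0, -0.0, -0.0], [1, -0.5, -20.0, -9.0, -0.0], [1, -1.0, -29.0, -54.5, -0.0], [1, -2.0, -68.5, -90.0, -0.0], [1, -2.5, -118.5, -90.5, -0.0], [1, -2.5, -168.5, -91.5, -0.0]]
```

Call:
carry_out:
  motion:
    - [1,0,-6,0,0]
    - [1,0,-14,0,0]
    - [1,-0.5,-20,-9,0]
    - [1,-1,-29,-54,0]
    - [1,-2,-68,-90,0]
    - [1,-2,-118,-90,0]
    - [1,-2,-168,-91,0]
    - [1,-2,-168,-91,0]

```text
time: 22.25
tool_pos: [696.8, 292.1, 197.9]
tcp_rot: [3.127, 0.015, -0.458]
contact_force: [-0.9, -0.7, 0.1]
grip_width: 0.4
```

```bash
python3 - <<'E'
from h import *
from plant import bot
print(bot.get_obs()["tool_pos"],bot.get_obs()["contact_force"])
for n in ["scene","side"]:
    c=bot.capture(n); np.savez(n+"2.npz",**c)
    c0=dict(np.load(n+"0.npz"))
    x0,y0=(245,165) if n=="scene" else (220,180)
    crop(c0,x0,y0,120,100,3,"a.png"); crop(c,x0,y0,120,100,3,"b.png")
    cv2.imwrite(f"pics/cmp_{n}.png",np.hstack([cv2.imread("a.png"),cv2.imread("b.png")]))
    for k in (c0,c):
        W=cloud(k); m=(W[...,2]>108)&(W[...,2]<160)&(np.hypot(W[...,0]-600,W[...,1]-110)<45)&(k["color"].max(2)<60)
        v,u=np.nonzero(m); h=W[m]; a=np.arctan2(h[:,1]-140,h[:,0]-546)
        print(n,m.sum(),"px",u.mean().round(2),v.mean().round(2),"xy",h[:,:2].mean(0).round(2),"ang",np.degrees(a.mean()).round(2))
E
```

```text
[696.76993381 292.10851091 197.93234607] [-0.91201459 -0.74079117  0.08173175]
scene 223 px 321.03 222.74 xy [609.87 100.68] ang -31.66
scene 225 px 324.6 222.04 xy [613.16 106.91] ang -26.29
side 280 px 324.9 233.92 xy [603.61  99.04] ang -35.5
side 254 px 326.58 231.28 xy [606.89 104.98] ang -29.97
```

View pics/cmp_scene.png

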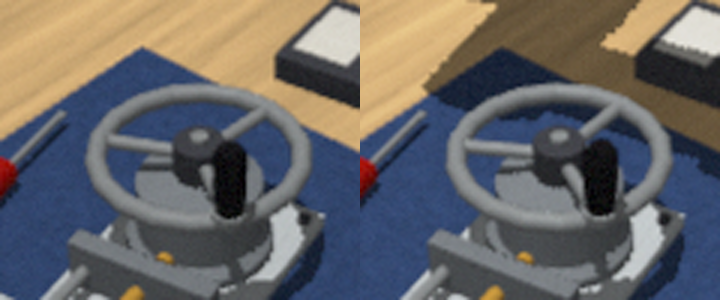

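View pics/cmp_side.png

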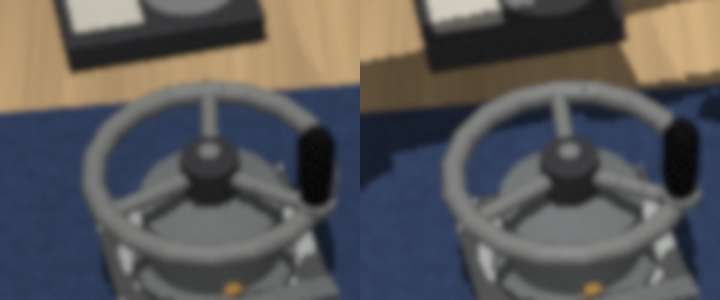

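With the arm clear, both cameras agree the handle is about 5.5° short: scene −26.3 against −31.7, side −30.0 against −35.5. I'll go back in and push the remainder.

```bash
python3 - <<'E'
from h import *
x,y,z,w=yface([-26])[0];w=-29;b=np.radians(-26+90);u=np.array([np.cos(b),np.sin(b)])
f=lambda d,z:(x+u[0]*d,y+u[1]*d,z,w)
prow([f(120,200),f(70,200),f(35,190),f(22,160),f(18,130),f(16,113),f(14,111),f(11,111),f(8,111),f(8,111)])
E
```

```text
t 22.35 [696.6 288.6 199.2] yaw -26.4 j6 2.324 F [ 1.2  0.  -0.9]
[[1, 0.0, 49.5, -0.0, 3.0], [1, 0.5, 99.5, 0.5, 3.0], [1, 1.0, 134.5, 11.0, 3.0], [1, 1.5, 147.0, 41.5, 3.0], [1, 2.0, 150.5, 71.5, 3.0], [1, 2.0, 152.5, 88.5, 3.0], [1, 2.0, 154.0, 90.5, 3.0], [1, 2.0, 157.0, 90.5, 3.0], [1, 2.5, 160.0, 90.5, 3.0], [1, 2.5, 160.0, 90.5, 3.0]]
```

Call:
carry_out:
  motion:
    - [1,0,45,0,3]
    - [1,0.5,90,0,3]
    - [1,1,120,5,3]
    - [1,1.5,138,20,3]
    - [1,2,146,45,3]
    - [1,2,150,70,3]
    - [1,2,152,86,3]
    - [1,2,155,90,3]
    - [1,2.5,158,90,3]
    - [1,2.5,159,90,3]

```text
time: 23.6
tool_pos: [626.9, 144.4, 112.7]
tcp_rot: [3.127, 0.012, -0.513]
contact_force: [-0.6, -0.4, -0.0]
grip_width: 0.7
```

```bash
python3 - <<'E'
from h import *
prow(yface([-22,-24,-25.5,-27,-28.5,-30,-31,-31.2,-31.2]))
E
```

```text
t 23.6 [626.9 144.4 112.7] yaw -29.4 j6 2.196 F [-0.6 -0.4 -0. ]
[[1, -3.0, 4.5, 2.0, -7.0], [1, -1.5, 7.0, 2.0, -5.0], [1, -0.5, 9.0, 2.0, -4.0], [1, 0.5, 10.5, 2.0, -2.0], [1, 1.0, 12.5, 2.0, -1.0], [1, 2.0, 14.0, 2.0, 1.0], [1, 2.5, 15.5, 2.0, 2.0], [1, 2.5, 15.5, 2.0, 2.0], [1, 2.5, 15.5, 2.0, 2.0]]
```

Call:
carry_out:
  motion:
    - [1,0,3.5,1.5,1]
    - [1,0,6,1.5,1]
    - [1,0.5,8,1.5,2]
    - [1,1,10,1.5,2]
    - [1,1.5,12,1.5,2]
    - [1,2,14,1.5,2]
    - [1,2.5,15.5,1.5,2]
    - [1,2.5,15.5,1.5,2]

```text
time: 24.6
tool_pos: [621.4, 129.5, 111.4]
tcp_rot: [3.126, 0.012, -0.548]
contact_force: [1.2, 2.3, 0.6]
grip_width: 0.6
```

```bash
python3 - <<'E'
from h import *
from plant import bot
for n in ["scene","side"]:
    c=bot.capture(n); np.savez(n+"3.npz",**c)
    c0=dict(np.load(n+"0.npz")); c2=dict(np.load(n+"2.npz"))
    x0,y0=(275,190) if n=="scene" else (270,190)
    ims=[]
    for k in (c0,c2,c):
        crop(k,x0,y0,70,80,3.5,"a.png"); ims.append(cv2.imread("a.png"))
    cv2.imwrite(f"pics/cmp3_{n}.png",np.hstack(ims))
prow(yface([-31.2,-31.6,-32]))
E
```

```text
t 24.7 [621.5 129.5 111.4] yaw -31.4 j6 2.209 F [ 0.3  1.6 -0.2]
[[1, 0.0, 0.0, 0.5, -0.0], [1, 0.0, 0.5, 0.5, 0.0], [1, 0.5, 1.0, 0.5, 1.0]]
```

View pics/cmp3_scene.png

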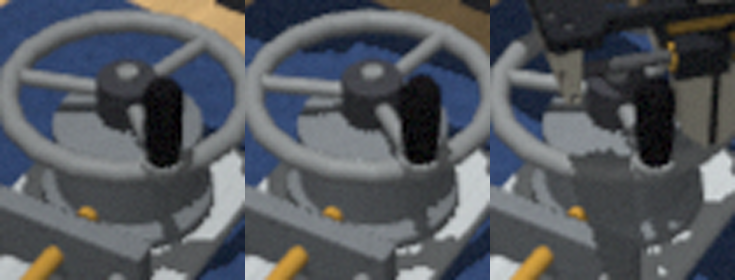

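View pics/cmp3_side.png

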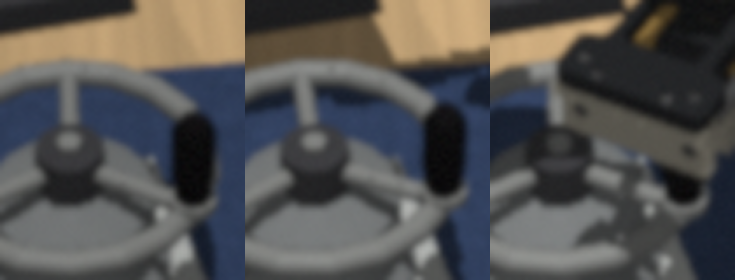

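The handle is within about 0.5° of its start (scene panel column 165 against 164), with roughly 0.5 mm left. I'll give it a last nudge, then back off the same way.

Call:
carry_out:
  motion:
    - [1,0,0.4,0,0]
    - [1,0,0.5,0,0]
    - [1,0,0.5,0,0]

```text
time: 25.08
tool_pos: [621.2, 129.1, 111.4]
tcp_rot: [3.126, 0.011, -0.548]
contact_force: [0.3, 3.3, -0.9]
grip_width: 0.4
```

Call:
carry_out:
  motion:
    - [1,0,-6,0,0]
    - [1,0,-14,0,0]
    - [1,-0.5,-20,-9,0]
    - [1,-1,-29,-54,0]
    - [1,-2,-68,-90,0]
    - [1,-2,-118,-90,0]
    - [1,-2,-168,-91,0]
    - [1,-2,-168,-91,0]

```text
time: 26.08
tool_pos: [708.9, 277.8, 197.6]
tcp_rot: [3.125, 0.013, -0.545]
contact_force: [-0.4, 0.2, -1.0]
grip_width: 0.4
```

```bash
python3 - <<'E'
from h import *
from plant import bot
o=bot.get_obs();print(o["time"],o["tool_pos"],o["contact_force"])
for n in ["scene","side"]:
    c=bot.capture(n); np.savez(n+"4.npz",**c); cv2.imwrite(f"pics/{n}4.png",c["color"][:,:,::-1])
    c0=dict(np.load(n+"0.npz")); c2=dict(np.load(n+"2.npz"))
    for k in (c0,c2,c):
        W=cloud(k); m=(W[...,2]>108)&(W[...,2]<160)&(np.hypot(W[...,0]-600,W[...,1]-110)<45)&(k["color"].max(2)<60)
        v,u=np.nonzero(m); h=W[m]; a=np.arctan2(h[:,1]-140,h[:,0]-546)
        print(n,m.sum(),"px",u.mean().round(2),v.mean().round(2),"xy",h[:,:2].mean(0).round(2),"ang",np.degrees(a.mean()).round(2))
E
```

```text
26.075 [708.93586072 277.78809958 197.56132824] [-0.39085562  0.15298657 -0.9767856 ]
scene 223 px 321.03 222.74 xy [609.87 100.68] ang -31.66
scene 225 px 324.6 222.04 xy [613.16 106.91] ang -26.29
scene 215 px 321.33 222.66 xy [610.21 101.13] ang -31.23
side 280 px 324.9 233.92 xy [603.61  99.04] ang -35.5
side 254 px 326.58 231.28 xy [606.89 104.98] ang -29.97
side 268 px 324.96 233.75 xy [603.73  99.42] ang -35.2
```

View pics/scene4.png

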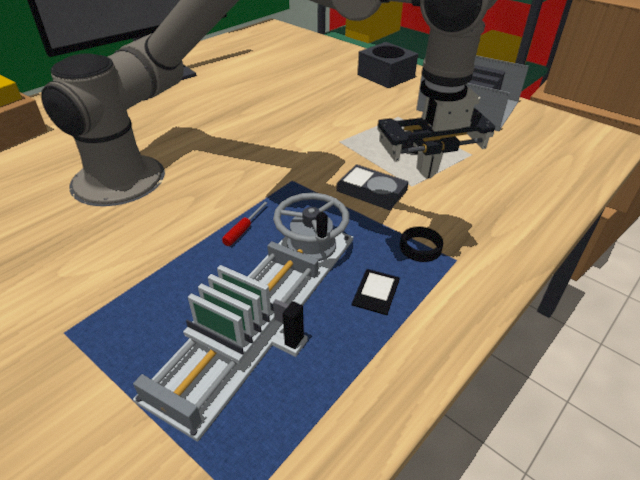

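The handle is back at its start to within about 0.4°. The cradle has moved by about a bay, the loose items look undisturbed, and the arm is clear, so I'll hand it in.

```bash
python3 - <<'E'
from plant import bot
bot.close_job()
print(bot.get_obs()["time"])
E
```

```text
the job is handed in; nothing more can be done
the job is handed in; nothing more can be done
```

I pushed the hand wheel clockwise through one full turn with the closed fingertips, backed off clear and handed the job in at about 26 s. No verdict was reported.

- **How it went:** I pushed slowly, at about 0.4 rad/s, and only ever clockwise. Contact was mostly 3–6 N, with a peak reading of about 12 N around 295° into the turn, where the finger face had become skewed. I backed off there, turned the hand and finished with the back of a finger. About 5° short I backed off again to measure, then pushed the rest.
- **Handle position:** with the arm clear, it reads 0.4° short of its start in the scene camera and 0.3° short in the side camera. I left it there rather than risk going past.
- **Cradle and other items:** in the last scene picture the cradle has moved away from the wheel by about one bay. I judged that by eye and did not measure the 25 mm. The big drive, SSD, tape and screwdriver look undisturbed.
- **Disagreement:** the three cameras placed the wheel's axis up to about 6 mm apart. I therefore judged the stop by comparing each fixed camera with its own first picture.

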